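# Set the laminator's pouch selector and start it

### The arm

A 6-joint arm with a two-finger parallel gripper is mounted at the origin on a cart in front of the work surface, level with it; the furniture and walls round the work are solid. World frame = base frame: x ahead of the robot, y to its left, z up, the work surface at z = 0. Lengths are in m, angles in rad, forces in N, time in s.
With the tool pointing down it reaches from about 0.35 to 0.975 m from the base axis. Payload 4.9 kg.
Tool frame: the origin (TCP) lies on the front face of the gripper's body, between the roots of the fingers; the fingertips stand ctrl.finger_overhang ahead of it and the grasp point (between the pads) lies 54 mm ahead of it (ctrl.finger_overhang is the distance from the TCP to the fingertips, in m); z points along the fingers, y is the line along which they close (so a half turn about z gives the same grasp; the last joint's range is limited). The gripper opens to 85 mm and grips with 20 to 120 N. Pads are 22 mm wide; open, the fingers measure 114 mm over their backs; the gripper's body (76 mm by 85 mm) begins 54 mm behind the grasp point. The pads swing forward as they close: fully open they stand 13 mm farther back than shut.
Start: joints at [1.135, 0.053, 1.613, -0, 1.476, -0.119], TCP at [0.195, 0.594, 0.304] pointing down, gripper open.
Joint ranges: [-3.01, 3.01], [-1.01, 2.22], [0.06, 2.58], [-1.02, 4.17], [0.09, 2.62], [-3.14, 3.14]. Speed limits (rad/s): [2.57, 2.57, 3.14, 3.14, 3.14, 3.14].

### API

Orientations are given as a rotation vector (axis times angle).
In Python, from station import ctrl, vision gives the robot as it stands. The module is installed in compiled form; this text tells all that it offers.
- The arm moves only by the tool drive_tool, never from a script. Its argument "rows" is a list of rows, each a list of 2 entries, a list of its own where there are three numbers: the shift along the tool's x, y, z in m, then the turn about the tool's z in rad. A call has 1 to 10 rows; each row shifts and turns the commanded pose from where the row before left it, along the tool's axes as they then stand; what a row does not reach is not made up. A row lasts 1/10 s, in which the tool goes at most 50 mm and 8.59 degrees, less where a joint would pass 70% of its speed; a pose out of reach is approached as far as the arm can. A call with a gripper value outside its range is refused whole. "jaw" is the closure, from 0 (fully open) to 1 (shut), set as the call begins (left out, the last holds). The fingers move at their own pace and stop on an object; "grip_force" is the grip in N (left out, the last holds). Time passes only in rows, so rows that do not move let the fingers close. It gives the time, the measured TCP pose, the force, the opening and the grip force at its end, in the units of the state.
- ctrl.get_obs(): the state, without advancing time (a new reading comes with each control period).
- vision.get_image(name): name is "scene" or "top" or "wrist"; returns a dict with "image" (400x640x3 uint8, blue, green, red), "vertical_fov" (degrees; the focal length in pixels is half the picture's height over the tangent of half this angle, whatever the lens; pixels are square), "cx", "cy" (the principal point, pixels), "R" (3x3) and "t" (3): a world point X has camera coordinates R X + t. Camera axes: x right, y down, z forward; pixel columns grow to the right and rows downward; lengths in m; the calibration is good to about 2 mm. A picture is of the moment at which its call begins. There is no depth.
- ctrl.finish_job(): hands the job in; it is judged then, once.
The state is a dict: "t": time; "q": joint angles; "dq": joint speeds; "effort": joint torques, N m; "tool_pos": TCP position; "tool_rot": TCP orientation; "contact_force": force on the tool from outside, world axes, zero at the start; "wrist_torque": the same for the moment, N m; "opening": finger opening in m; "grip_force": force on a finger pad.
Only numpy, scipy, OpenCV 4.12 (cv2) and the standard library are available. Lean on these libraries where they do the work, as an engineer would, in place of code of your own. Each camera call takes 0.05 s, during which the arm holds its last target. There are 200 camera calls.

### The job

Get the laminator ready for thick pouches: with a fingertip, push its selector round clockwise, click by click, until it rests at setting 4 (the fourth tick after the off ring), then press the start button fully down and let it come up again. Do not press start before the selector stands there, do not pinch the selector between the fingers, and leave the other things on the desk and on the machine where they are.

Things in the scene. Friction and masses are not known exactly. Their poses are not given: they have to be found in the camera images.
- laminator: A4 pouch laminator, white with grey ends, 360 mm wide (its y), 155 mm deep (its x), fixed; origin under its centre at desk height. Its x axis points from the feed slot at the front to the exit at the back, its y axis to its left end. A grey control panel (top 75 mm above the desk) covers the right part of its top, with the selector near the right end and the start button left of it
- selector (a joint): angle of the rotary selector, rad: 0 at off, growing clockwise from above; one click = 0.5236 (30 degrees), setting 4 = 2.094, the last is setting 6 = 3.142, stops 0.14 beyond off and 6. A click takes 0.13 N m to start (about 5 N pushed 25 mm from the axis), then the bar snaps on by itself into the next detent; let go within 0.2 rad of a detent it is drawn into it
- selector_centre (a point): point on the selector's vertical axis half-way up its finger bar, 92 mm above the desk, at (12, -92) mm in the laminator's x, y. The selector: black disc, 72 mm across, upper face 84 mm above the desk, with an upright finger bar across it 60 mm long, 12 mm thick, up to 103 mm above the desk. Scale raised on the panel round the disc: a ring for off, then six ticks growing longer
- selector_pointer (a point): the pointing end of the finger bar (white line on top), 30 mm from the axis, as high as selector_centre; the line from selector_centre to this point is where the selector points: at off along the laminator's +y, at setting 3 along its +x. It stands in the detent of off, 1 or 2 at the start
- bar_rear: the half of the finger bar's thickness that faces anticlockwise (seen at the pointing end): push on this side to turn the selector clockwise; its origin is on the selector's axis at the foot of the disc
- bar_fore: the other half of the bar's thickness, which faces clockwise at the pointing end; same origin. Touched on one side only, the bar is pushed; fingers pressing on both halves at once pinch it
- start (a joint): travel of the start button, m: 0 up, 0.004 fully down; springs back when let go. About 1.8 N to start, 4.6 N fully down
- start_top (a point): centre of the start button's top face, 83 mm above the desk at rest; round white button of 29 mm diameter, 8 mm proud of the panel in a grey rim, at (12, -12) mm in the laminator's x, y, i.e. 80 mm to the left of the selector's axis; pressed straight down
- mug: white mug standing to the right, 95 mm high, 92 mm across, handle to its +y; origin at the foot; leave alone
- tape_roll: roll of tape lying flat to the right, 96 mm across, 25 mm high; leave alone
- stapler: stapler at the front right, 150x34x42 mm; leave alone
- glue_stick: glue stick standing at the left, 28 mm across, 94 mm high; leave alone
- tape_measure: tape measure lying at the left, 60x66x31 mm; leave alone
- sticky_notes: block of sticky notes, 75x77x12 mm, lying on the left part of the laminator's top; leave alone

How it is judged:
By the outcome, as a careful person would: the job done as asked, in the order asked, and still so for the second after the job is handed in, with the robot touching nothing.
It also fails if it takes over 45 s, if anything falls off the work surface, if the arm or the gripper's body presses on something with over 40 N, if the wrist force passes 120 N, or if a joint passes its speed limit or range.

## Working session

There is one attempt and no reset: what is moved stays moved. The work goes in short steps, Python scripts to look and compute and a tool call to move; the robot and the scene stay as the last step left them, time stands still between calls to the robot, and variables do not carry over. Pictures are saved under pics/ and viewed, at most 10 in all, crops included, and the job is handed in when it is done.

Besides the shell and the picture viewer there is one more tool, called after "Emit:" as a command line: name --argument value ..., lists and objects as JSON in quotes. drive_tool: Moves the arm, as the interface text tells. Its arguments: {"type":"object","properties":{"rows":{"type":"array","items":{"type":"array"}},"jaw":{"type":"number"},"grip_force":{"type":"number"}},"required":["rows"]}

```bash
mkdir -p pics; cat > h.py <<'E'
import numpy as np, cv2
from station import ctrl, vision
def cam(n):
    d=vision.get_image(n); d['f']=200/np.tan(np.radians(d['vertical_fov'])/2); return d
def ray(d,u,v,z):
    R=np.array(d['R']);t=np.array(d['t']);c=-R.T@t
    r=R.T@np.array([(u-d['cx'])/d['f'],(v-d['cy'])/d['f'],1]); return c+r*(z-c[2])/r[2]
def proj(d,X):
    p=np.array(d['R'])@np.array(X)+np.array(d['t']); return d['f']*p[0]/p[2]+d['cx'],d['f']*p[1]/p[2]+d['cy']
E
python3 - <<'E'
from h import *
for n in('top','scene'):
    d=cam(n); cv2.imwrite(f'pics/{n}0.png',d['image']); print(n,d['f'],d['cx'],d['cy'],np.round(-np.array(d['R']).T@d['t'],3))
o=ctrl.get_obs();print(o['t'],o['tool_pos'],o['tool_rot'],ctrl.finger_overhang,o['opening'])
E
```

```text
top 368.1714285117489 324.4677246327939 204.12693008999756 [0.333 0.018 1.213]
scene 493.0866256865701 315.9799783313288 200.09309286520323 [-0.359 -0.583  1.079]
0.1 [0.19450402 0.59350101 0.30277467] [-4.95410169e-01 -3.10178208e+00  2.86674286e-03] 0.0726 0.08567067144210537
```

View pics/top0.png

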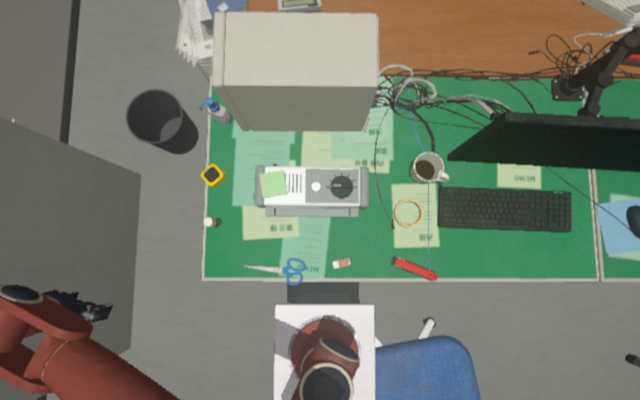

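View pics/scene0.png

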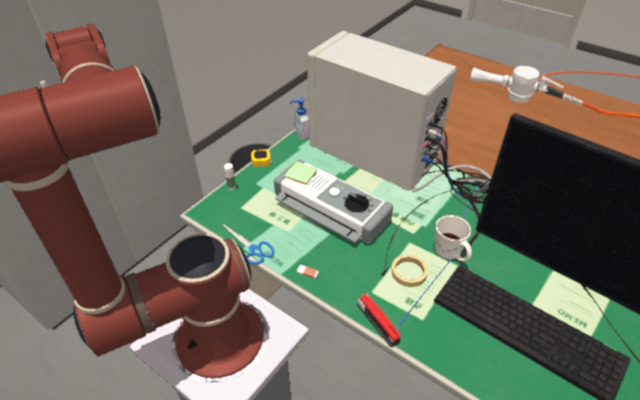

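The top view shows the laminator at about (312,187), the button at (316,186), and the selector at (342,187). The PC tower stands behind, and the scissors and eraser lie in front. Next I'll measure in enlarged crops.

```bash
python3 - <<'E'
from h import *
d=cam('top');s=cam('scene')
a=cv2.resize(d['image'][155:225,245:380],None,fx=5.5,fy=5.5,interpolation=cv2.INTER_CUBIC)[:300]
b=cv2.resize(s['image'][165:250,290:400],None,fx=6,fy=6,interpolation=cv2.INTER_CUBIC)[:290]
w=max(a.shape[1],b.shape[1]); P=lambda i:np.pad(i,((0,0),(0,w-i.shape[1]),(0,0)))
cv2.imwrite('pics/c1.png',np.vstack([P(a),P(b)]))
for d,box,nm in((d,(325,170,360,205),'top'),(s,(335,185,375,220),'scene')):
    x0,y0,x1,y1=box; g=d['image'][y0:y1,x0:x1].max(2)
    m=(g<75).astype(np.uint8); c=max(cv2.findContours(m,0,2)[0],key=cv2.contourArea)
    e=cv2.fitEllipse(cv2.convexHull(c)); u,v=e[0][0]+x0,e[0][1]+y0; print(nm,'disc',u,v,e[1],ray(d,u,v,.084).round(4), ray(d,u,v,.092).round(4))
for d,box,nm in((d,(0,0,0,0),''),):pass
d=cam('top');g=d['image'][178:196,306:326].astype(int);print(g.min(2))
E
```

```text
Traceback (most recent call last):
ValueError: max() iterable argument is empty
```

View pics/c1.png

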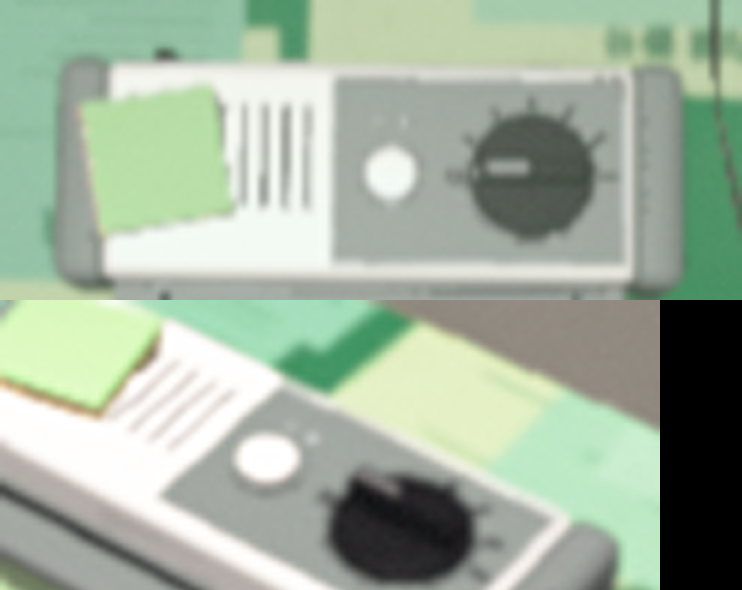

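The pointer's white line runs along the laminator's +y, so the selector is at off. In the crop, the disc is at about (532,177), the button at about (391,173), and the off ring at (455,176). My darkness threshold was too strict, so I'll refit.

```bash
python3 - <<'E'
from h import *
T=cam('top');S=cam('scene')
for d,box,th,nm in((T,(327,172,357,202),105,'top'),(S,(340,190,372,216),70,'scene')):
    x0,y0,x1,y1=box; g=cv2.resize(d['image'][y0:y1,x0:x1].max(2),None,fx=4,fy=4,interpolation=cv2.INTER_CUBIC)
    m=cv2.morphologyEx((g<th).astype(np.uint8),cv2.MORPH_OPEN,cv2.getStructuringElement(2,(15,15)))
    c=max(cv2.findContours(m,0,2)[0],key=cv2.contourArea)
    e=cv2.fitEllipse(cv2.convexHull(c)); u,v=(e[0][0]+.5)/4-.5+x0,(e[0][1]+.5)/4-.5+y0; print(nm,'disc',u,v,np.array(e[1])/4,ray(d,u,v,.084).round(4))
for d,box,nm in((T,(308,177,324,196),'top'),(S,(326,183,342,199),'scene')):
    x0,y0,x1,y1=box; g=d['image'][y0:y1,x0:x1].min(2)
    m=(g>205).astype(np.uint8); n,l,st,ce=cv2.connectedComponentsWithStats(m); i=1+st[1:,4].argmax()
    u,v=ce[i]+[x0,y0]; print(nm,'btn',u,v,st[i],ray(d,u,v,.083).round(4))
# laminator ends (dark grey housing) and panel yaw: panel/white border line top
for p in((110,67),(630,72),(110,272),(630,265),(455,176),(615,177)):
    print(p,ray(T,245+p[0]/5.5,155+p[1]/5.5,.075).round(4))
E
```

```text
top disc 341.3601236343384 186.50131511688232 [21.58393478 21.74055672] [ 0.5207 -0.0507  0.084 ]
scene disc 356.38354682922363 202.81976509094238 [17.43215942 23.67304993] [ 0.5169 -0.0542  0.084 ]
top btn 315.5 186.0 [ 4  5  8  9 60] [0.522  0.0297 0.083 ]
scene btn 334.06451612903226 190.75806451612902 [ 3  4 11  8 62] [0.521  0.0278 0.083 ]
(110, 67) [0.5824 0.1888 0.075 ]
(630, 72) [ 0.5813 -0.1088  0.075 ]
(110, 272) [0.4645 0.1863 0.075 ]
(630, 265) [ 0.4698 -0.1078  0.075 ]
(455, 176) [ 0.5204 -0.0085  0.075 ]
(615, 177) [ 0.5203 -0.0997  0.075 ]
```

The two views agree to within 4 mm: selector axis at about (0.519, -0.052), button at (0.5215, 0.029), 81 mm apart against 80 given. Yaw is about -1°. I'll shut the fingers and move to a point above and in front of the bar's rear side.

Emit:
drive_tool --rows '[[[-0.0237, -0.025, 0], 0], [[-0.0237, -0.025, 0], 0], [[-0.0237, -0.025, 0], 0], [[-0.0237, -0.025, 0], 0], [[-0.0237, -0.025, 0], 0], [[-0.0237, -0.025, 0], 0], [[-0.0237, -0.025, 0], 0], [[-0.0237, -0.025, 0], 0], [[-0.0237, -0.025, 0], 0], [[-0.0237, -0.025, 0], 0]]' --jaw 1

```text
t: 1.3
tool_pos: [0.3423, 0.2812, 0.304]
tool_rot: [0.495, 3.102, 0.001]
contact_force: [0.5, 1.1, 0.4]
opening: -0.0004
grip_force: 0.0
```

Emit:
drive_tool --rows '[[[-0.0237, -0.025, 0], 0], [[-0.0237, -0.025, 0], 0], [[-0.0237, -0.025, 0], 0], [[-0.0237, -0.025, 0], 0], [[-0.0237, -0.025, 0], 0], [[-0.0237, -0.025, 0], 0], [[-0.0237, -0.025, 0], 0], [[-0.0237, -0.025, 0], 0], [[-0.0237, -0.025, 0], 0], [[-0.0237, -0.025, 0], 0]]'

```text
t: 2.3
tool_pos: [0.4897, -0.0303, 0.304]
tool_rot: [0.496, 3.102, 0.0]
contact_force: [-0.8, 0.0, 0.1]
opening: 0.0003
grip_force: 0.0
```

Emit:
drive_tool --rows '[[[0, 0, 0.01], -0.1], [[0, 0, 0.01], -0.1], [[0, 0, 0.01], -0.1], [[0, 0, 0], 0], [[0, 0, 0], 0]]'

```text
t: 2.8
tool_pos: [0.4893, -0.0289, 0.2739]
tool_rot: [-0.03, -3.141, -0.0]
contact_force: [-1.0, -0.4, -0.3]
opening: -0.0
grip_force: 0.0
```

```bash
python3 - <<'E'
from h import *
from scipy.spatial.transform import Rotation as Ro
o=ctrl.get_obs();R=Ro.from_rotvec(o['tool_rot']).as_matrix();p=np.array(o['tool_pos'])
print(o['t'],p.round(4),R.round(3),ctrl.finger_overhang,o['opening'],o['q'].round(2) if hasattr(o['q'],'round') else o['q'])
d=cam('wrist');cv2.imwrite('pics/w0.png',d['image']);print(d['f'],proj(d,(.519,-.052,.084)),proj(d,(.5215,.029,.083)),proj(d,p+R[:,2]*ctrl.finger_overhang))
E
```

```text
2.8 [ 0.4893 -0.0289  0.2739] [[-1.     0.019 -0.   ]
 [ 0.019  1.     0.   ]
 [ 0.     0.    -1.   ]] 0.0726 -3.546064377646084e-05 [-0.21 -0.26  1.95  0.    1.45 -1.76]
300.55960510973057 (np.float64(293.62146224301534), np.float64(222.59897553519272)) (np.float64(379.8358347354189), np.float64(223.05502476741268)) (np.float64(317.1910050266685), np.float64(255.83576430507384))
```

View pics/w0.png

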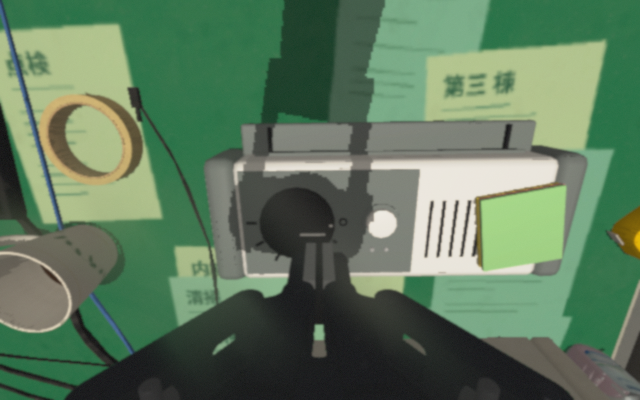

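In the wrist view the disc centre is at about (297,222) and the button at (382,224). My predictions were 294 and 380, so y should shift by about +2 mm. The white line at (313,235) sits off the disc centre towards +x, so I'll zoom in to be sure where the bar stands.

```bash
python3 - <<'E'
from h import *
d=cam('wrist')
b=d['image'][160:280,230:390]; b=np.clip(b.astype(float)*2.2,0,255).astype(np.uint8)
cv2.imwrite('pics/w1.png',cv2.resize(b,None,fx=5,fy=5,interpolation=cv2.INTER_CUBIC))
for X in((.519,-.050,.103),(.519,-.020,.103),(.525,-.02,.103),(.513,-.02,.103),(.519,-.050,.084),(.5215,.031,.083)):
    u,v=proj(d,X);print(X,round((u-230)*5),round((v-160)*5))
E
```

```text
(0.519, -0.05, 0.103) 321 352
(0.519, -0.02, 0.103) 492 349
(0.525, -0.02, 0.103) 492 380
(0.513, -0.02, 0.103) 492 317
(0.519, -0.05, 0.084) 329 310
(0.5215, 0.031, 0.083) 760 312
```

View pics/w1.png

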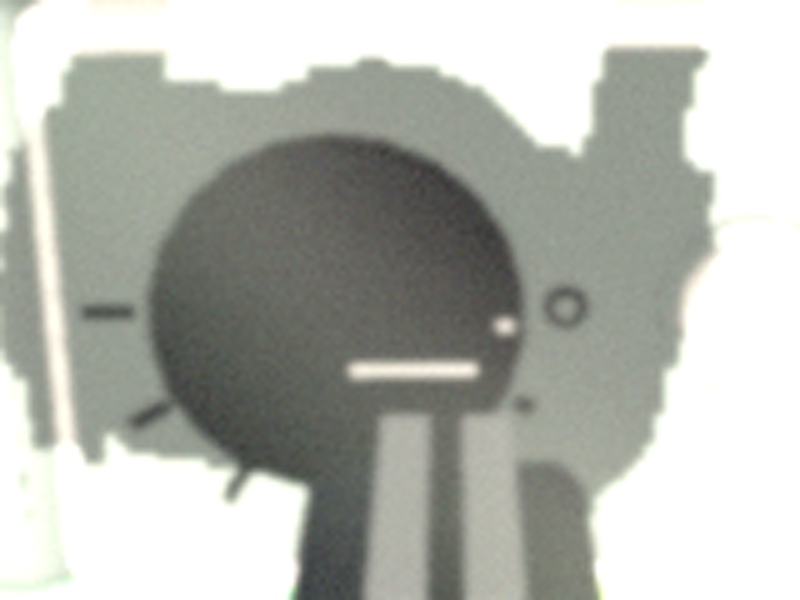

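The white mark on the bar's end lies at (505,326), opposite the off ring, which confirms the off detent. The axis refines to about (0.519, -0.049). The finger is 30 mm in front of the bar and 20 mm out from the axis, so I'll descend.

Emit:
drive_tool --rows '[[[0, 0, 0.025], 0], [[0, 0, 0.025], 0], [[0, 0, 0.025], 0], [[0, 0, 0.015], 0], [[0, 0, 0.01], 0], [[0, 0.002, 0.01], 0], [[0, 0, 0], 0]]'

```text
t: 3.6
tool_pos: [0.4891, -0.0266, 0.1631]
tool_rot: [-0.026, -3.14, -0.001]
contact_force: [-0.5, 0.4, 0.0]
opening: 0.0001
grip_force: 0.0
```

Emit:
drive_tool --rows '[[[-0.004, 0, 0], 0], [[-0.004, 0, 0], 0], [[-0.003, 0, 0], 0], [[0, 0, 0], 0]]'

```text
t: 4.0
tool_pos: [0.5012, -0.0272, 0.1646]
tool_rot: [0.026, 3.14, -0.0]
contact_force: [0.3, -0.2, 0.4]
opening: 0.0001
grip_force: 0.0
```

Emit:
drive_tool --rows '[[[-0.001, 0, 0], 0], [[-0.001, 0, 0], 0], [[0, 0, 0], 0]]'

```text
t: 4.3
tool_pos: [0.5024, -0.0271, 0.1639]
tool_rot: [0.026, 3.141, 0.0]
contact_force: [0.6, -0.3, 0.1]
opening: -0.0001
grip_force: 0.0
```

No contact force yet, and contact should start about here. I'll begin the arc: each row turns 7.5° about the selector's axis.

Emit:
drive_tool --rows '[[[-0.003, 0.002, 0], 0.131], [[0, 0, 0], 0]]'

```text
t: 4.5
tool_pos: [0.5046, -0.0252, 0.1636]
tool_rot: [-0.231, -3.13, 0.001]
contact_force: [-4.4, -0.5, 2.4]
opening: -0.0
grip_force: 2.3
```

Emit:
drive_tool --rows '[[[-0.003, 0.002, 0], 0.131], [[0, 0, 0], 0]]'

```text
t: 4.7
tool_pos: [0.5082, -0.0235, 0.1637]
tool_rot: [-0.435, -3.11, -0.0]
contact_force: [-0.4, 1.2, 0.7]
opening: -0.0003
grip_force: 0.3
```

Emit:
drive_tool --rows '[[[-0.003, 0.002, 0], 0.131], [[0, 0, 0], 0], [[0, 0, 0], 0]]'

```text
t: 5.0
tool_pos: [0.5124, -0.0226, 0.1641]
tool_rot: [0.633, 3.076, 0.0]
contact_force: [-0.0, 0.3, 0.9]
opening: 0.0002
grip_force: 0.0
```

```bash
cat > look.py <<'E'
import sys; from h import *
a=[]
for n,X in(('wrist',(.519,-.049,.09)),('top',(.519,-.049,.09)),('scene',(.519,-.049,.09))):
    d=cam(n);u,v=proj(d,X);k=45 if n=='wrist' else 20;u,v=int(u),int(v)
    b=d['image'][max(0,v-k):v+k,u-k:u+k];a.append(cv2.resize(np.clip(b*1.6,0,255).astype(np.uint8),(266,266),interpolation=cv2.INTER_CUBIC))
cv2.imwrite('pics/'+sys.argv[1],np.hstack(a))
o=ctrl.get_obs();print(o['t'],o['tool_pos'],o['tool_rot'],o['contact_force'],o['wrist_torque'])
E
python3 look.py l1.png
```

```text
5.15 [ 0.51223536 -0.02264731  0.16398751] [ 6.36137839e-01  3.07579608e+00 -3.45976773e-05] [-0.55599231  0.9785337  -0.13039143] [0.00167104 0.00957822 0.00204115]
```

View pics/l1.png

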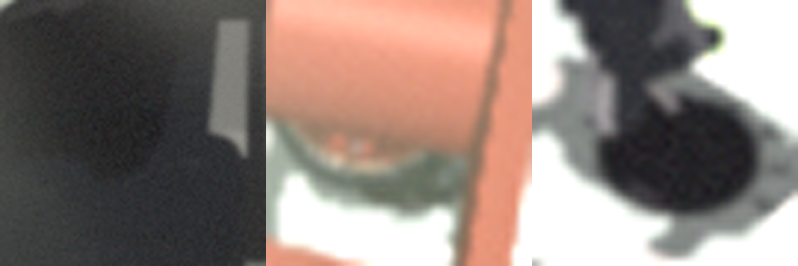

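Contact force rose to 4.4 N and then dropped to about 0, so the first click has snapped on. In the scene crop (right) the white line has turned. The arm hides the selector in the other two views. I'll continue in the same steps and watch the force.

Emit:
drive_tool --rows '[[[-0.003, 0.002, 0], 0.131], [[0, 0, 0], 0]]'

```text
t: 5.35
tool_pos: [0.5159, -0.022, 0.164]
tool_rot: [0.837, 3.027, 0.0]
contact_force: [-0.6, 0.2, 0.8]
opening: 0.0001
grip_force: 0.0
```

Emit:
drive_tool --rows '[[[-0.003, 0.002, 0], 0.131], [[0, 0, 0], 0]]'

```text
t: 5.55
tool_pos: [0.5185, -0.0214, 0.1636]
tool_rot: [-1.03, -2.965, 0.0]
contact_force: [-4.4, 1.6, 3.1]
opening: 0.0001
grip_force: 2.3
```

Emit:
drive_tool --rows '[[[-0.003, 0.002, 0], 0.131], [[0, 0, 0], 0]]'

```text
t: 5.75
tool_pos: [0.5218, -0.0212, 0.1636]
tool_rot: [-1.22, -2.89, -0.001]
contact_force: [-2.0, 3.0, 0.4]
opening: -0.0001
grip_force: 1.6
```

Emit:
drive_tool --rows '[[[-0.003, 0.002, 0], 0.131], [[0, 0, 0], 0]]'

```text
t: 5.95
tool_pos: [0.5266, -0.0228, 0.164]
tool_rot: [1.407, 2.807, 0.0]
contact_force: [0.1, 0.2, -0.6]
opening: 0.0
grip_force: 0.0
```

Emit:
drive_tool --rows '[[[-0.003, 0.002, 0], 0.131], [[0, 0, 0], 0]]'

```text
t: 6.15
tool_pos: [0.5302, -0.0244, 0.1641]
tool_rot: [1.587, 2.709, -0.0]
contact_force: [0.3, -0.3, 0.3]
opening: 0.0001
grip_force: 0.0
```

Emit:
drive_tool --rows '[[[-0.003, 0.002, 0], 0.131], [[0, 0, 0], 0]]'

```text
t: 6.35
tool_pos: [0.5323, -0.0248, 0.1638]
tool_rot: [-1.76, -2.598, -0.002]
contact_force: [-3.0, 5.0, 3.2]
opening: -0.0002
grip_force: 2.9
```

Emit:
drive_tool --rows '[[[-0.003, 0.002, 0], 0.131], [[0, 0, 0], 0]]'

```text
t: 6.55
tool_pos: [0.535, -0.0259, 0.1638]
tool_rot: [-1.925, -2.476, -0.003]
contact_force: [-3.7, 7.0, 4.0]
opening: -0.0001
grip_force: 3.7
```

Emit:
drive_tool --rows '[[[-0.003, 0.002, 0], 0.131], [[0, 0, 0], 0]]'

```text
t: 6.75
tool_pos: [0.5388, -0.0301, 0.1641]
tool_rot: [2.085, 2.349, 0.0]
contact_force: [0.3, -1.3, 0.8]
opening: 0.0003
grip_force: 0.0
```

```bash
python3 look.py l2.png
```

```text
6.9 [ 0.53859048 -0.03044054  0.16395751] [ 2.08656614e+00  2.34755690e+00 -4.77846321e-04] [-0.72045082 -0.58295315  0.35735073] [ 0.01611455 -0.02158984 -0.00087268]
```

View pics/l2.png

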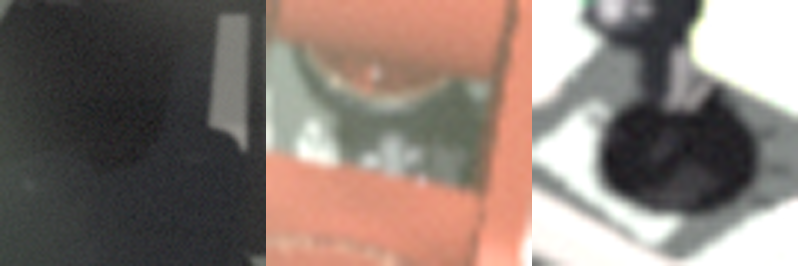

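The force pattern shows the third click, and the scene crop shows the bar pointing to the machine's back, which is setting 3. One more click to go.

Emit:
drive_tool --rows '[[[-0.003, 0.002, 0], 0.131], [[0, 0, 0], 0]]'

```text
t: 7.1
tool_pos: [0.5409, -0.0333, 0.1638]
tool_rot: [2.238, 2.204, -0.0]
contact_force: [-0.1, -0.6, -0.1]
opening: 0.0002
grip_force: 0.0
```

Emit:
drive_tool --rows '[[[-0.003, 0.002, 0], 0.131], [[0, 0, 0], 0]]'

```text
t: 7.3
tool_pos: [0.5426, -0.0342, 0.1637]
tool_rot: [-2.374, -2.05, -0.004]
contact_force: [-0.2, 9.1, 0.6]
opening: 0.0002
grip_force: 4.1
```

Emit:
drive_tool --rows '[[[-0.003, 0.002, 0], 0.131], [[0, 0, 0], 0]]'

```text
t: 7.5
tool_pos: [0.5445, -0.0384, 0.1639]
tool_rot: [-2.506, -1.894, -0.002]
contact_force: [0.5, -0.2, -0.5]
opening: 0.0002
grip_force: 0.0
```

The fourth click has snapped on and the contact force is gone. I'll back off, lift, move over the button, and check the selector with nothing touching it.

Emit:
drive_tool --rows '[[[0.005, 0, 0], 0], [[0.005, 0, 0], 0], [[0, 0, -0.03], 0], [[0, 0, -0.03], 0], [[0, 0, -0.03], 0], [[0.025, -0.02, 0], 0], [[0.0255, -0.021, 0], 0], [[0, 0, 0], 0], [[0, 0, 0], 0]]'

```text
t: 8.4
tool_pos: [0.5216, 0.0306, 0.2539]
tool_rot: [2.507, 1.892, -0.0]
contact_force: [0.5, -0.8, -0.6]
opening: -0.0001
grip_force: 0.0
```

```bash
python3 - <<'E'
from h import *
from scipy.spatial.transform import Rotation as Ro
o=ctrl.get_obs();R=Ro.from_rotvec(o['tool_rot']).as_matrix();p=np.array(o['tool_pos']);print(o['t'],p.round(4),R.round(3))
a=[]
d=cam('wrist');a.append(d['image'])
for X in((.519,-.049,.084),(.5215,.031,.083),(.519+.026,-.049-.015,.103)):print('wrist',proj(d,X))
s=cam('scene');u,v=map(int,proj(s,(.519,-.02,.09)));a.append(cv2.resize(np.clip(s['image'][v-33:v+32,u-52:u+52]*1.5,0,255).astype(np.uint8),(640,400),interpolation=cv2.INTER_CUBIC))
print('scene',[((np.array(proj(s,X))-[u-52,v-33])*6.15).round() for X in((.519,-.049,.103),(.519+.026,-.049-.015,.103),(.5215,.031,.083))])
cv2.imwrite('pics/l3.png',cv2.resize(np.vstack(a),(480,600)))
E
```

```text
8.4 [0.5216 0.0306 0.2539] [[ 0.274  0.962  0.   ]
 [ 0.962 -0.274 -0.001]
 [-0.001  0.001 -1.   ]]
wrist (np.float64(338.80468897095346), np.float64(280.2469507268952))
wrist (np.float64(317.5512516907784), np.float64(200.29966393819308))
wrist (np.float64(373.42058097389963), np.float64(299.9163728556692))
scene [array([373., 209.]), array([430., 191.]), array([235., 168.])]
```

View pics/l3.png

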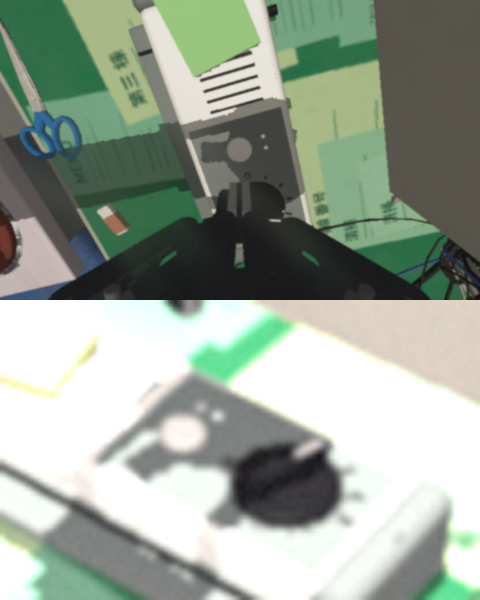

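The wrist view shows the button at (319,200), where it was predicted, so the finger is over it. In the scene crop the white line points up and right, and I'll compute its angle to separate setting 3 from 4.

```bash
python3 - <<'E'
from h import *
s=cam('scene');u,v=map(int,proj(s,(.519,-.049,.095)))
x0,y0=u-16,v-14
g=cv2.resize(s['image'][y0:v+14,x0:u+16].min(2),None,fx=8,fy=8,interpolation=cv2.INTER_CUBIC)
print(s['image'][v-9:v+10,u-12:u+14].min(2))
P=lambda x,y:((x+.5)/8-.5+x0,(y+.5)/8-.5+y0)
for k in range(2,6):
    t=np.radians(30*k+1);X=[(.519+r*np.sin(t)+3e-3*np.cos(t),-.049+r*np.cos(t)-3e-3*np.sin(t),.103) for r in(.004,.028)]
    print(k,[np.round(np.array(proj(s,x))-[u-12,v-9],1) for x in X])
E
```

```text
[[ 93  85  85  85  85  84  85  84  85  84  83  84  84  90 102 116 136 156
  171 181 188 188 188 190 194 197]
 [ 84  85  84  85  85  85  84  83  85  84  86  84  84  82  85  90 101 117
  133 155 171 182 187 187 189 189]
 [ 85  85  85  85  83  84  84  85  84  84  84  86  84  84  85  84  85  92
  100 114 135 156 171 182 186 187]
 [ 84  84  83  85  84  83  84  85  85  85  85  85  82  83  82  80  83  82
   83  91 103 118 135 154 173 186]
 [ 85  84  85  83  84  84  83  83  82  82  77  73  73  72  69  72  72  81
   91 110 121 112 104 117 144 188]
 [ 85  83  83  85  83  82  78  71  67  65  60  52  49  47  44  54  74 103
  120 130 131 109  82  89 132 187]
 [ 82  84  84  82  81  76  63  49  37  36  35  30  25  23  30  61 100 125
  128 113  90  64  52  84 135 171]
 [ 80  76  78  78  72  59  41  26  22  19  21  23  23  22  34  70 103 109
   88  61  35  25  46  99 146 164]
 [ 71  63  64  63  48  34  25  22  22  25  30  29  32  28  36  51  66  60
   41  26  18  20  49 105 145 163]
 [ 70  59  53  41  28  23  21  20  24  29  37  40  38  36  34  35  34  25
   19  23  19  22  37  80 122 149]
 [ 93  74 
[... 449 characters left out ...]
22  24  29  24  22  22  21  25  28  27  37  37  36
   38  39  37  35  39  38  34  68]
 [151 112  61  30  20  21  22  23  21  21  21  25  32  32  39  34  38  37
   36  38  40  40  38  37  39  66]
 [139 100  62  32  22  22  21  24  22  24  27  32  36  37  39  39  39  37
   39  38  37  37  39  36  35  66]
 [120  88  59  37  27  26  30  29  32  32  36  41  42  38  38  40  36  37
   39  39  38  37  37  35  46  85]
 [ 95  81  69  49  29  28  36  37  36  39  37  39  40  40  40  40  42  42
   39  38  40  38  34  36  64 110]]
2 [array([13.7,  7. ]), array([14.4,  1.4])]
3 [array([14.2,  7.6]), array([19.,  3.])]
4 [array([14.3,  8.2]), array([21.9,  6. ])]
5 [array([13.9,  8.8]), array([22.3,  9.5])]
```

The scene line's angle of about -31° falls between the predictions for setting 3 (-44°) and setting 4 (-16°), because it spans too few pixels. I'll take a proper look with the wrist camera from the right of the selector.

Emit:
drive_tool --rows '[[[-0.035, 0, -0.01], 0], [[-0.035, 0, -0.01], 0], [[-0.035, 0, -0.01], 0], [[-0.035, 0, -0.01], 0], [[-0.01, 0, 0], 0], [[0, 0, 0], 0], [[0, 0, 0], 0]]'

```text
t: 9.25
tool_pos: [0.4803, -0.1136, 0.2931]
tool_rot: [-2.509, -1.888, 0.0]
contact_force: [0.5, 0.3, 1.1]
opening: -0.0004
grip_force: 0.0
```

```bash
python3 - <<'E'
from h import *
d=cam('wrist');u,v=map(int,proj(d,(.519,-.049,.084)));print(u,v,ctrl.get_obs()['tool_pos'])
a,b=max(0,u-60),max(0,v-45)
c=np.clip(d['image'][b:b+90,a:a+120]*1.8,0,255).astype(np.uint8)
cv2.imwrite('pics/w2.png',cv2.resize(c,(800,600),interpolation=cv2.INTER_CUBIC))
np.savez('w2',**{k:d[k] for k in('image','R','t','f','cx','cy')},a=a,b=b)
for k in range(3,6):
    t=np.radians(30*k+1);print(k,[np.round((np.array(proj(d,(.519+r*np.sin(t),-.049+r*np.cos(t),z)))-[a,b])*6.667) for r,z in((.004,.103),(.028,.103),(.045,.075))])
E
```

```text
339 109 [ 0.4802911  -0.11320482  0.29308804]
3 [array([447., 302.]), array([636., 250.]), array([722., 214.])]
4 [array([447., 320.]), array([630., 370.]), array([711., 390.])]
5 [array([438., 334.]), array([567., 472.]), array([620., 536.])]
```

View pics/w2.png

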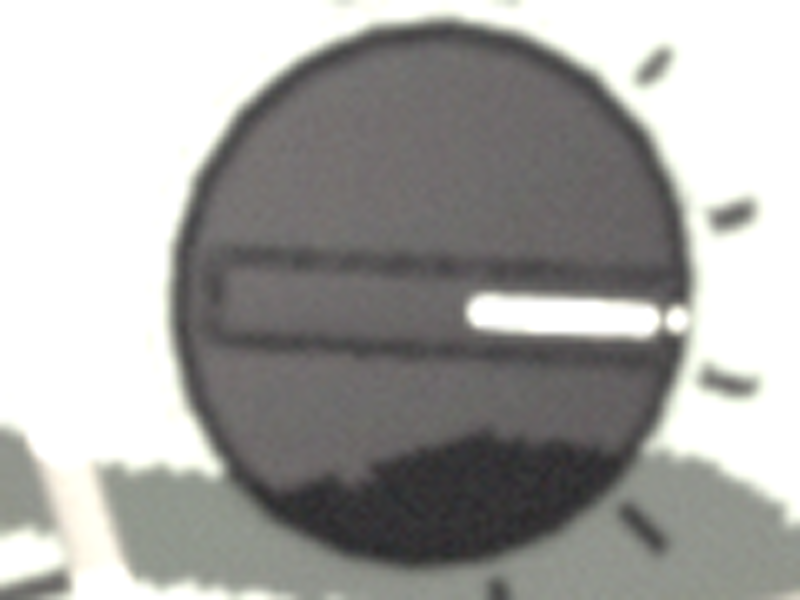

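The wrist view settles it: the white line runs from (470,310) to (660,320), midway between the ticks at (735,215) for setting 3 and (728,384) for setting 4. So the bar stands at about 106° and hasn't yet dropped into 4. I stopped the arc at 105° (14 rows of 7.5°). I'll go back to the same contact point and push about 9° further, well short of 5.

Emit:
drive_tool --rows '[[[0.034, 0.014, 0], 0], [[0.034, 0.014, 0], 0], [[0.0317, 0.0135, 0], 0], [[0, 0, 0], 0], [[0, 0, 0.04], 0], [[0, 0, 0.04], 0], [[0, 0, 0.03], 0], [[0, 0, 0.014], 0], [[0, 0, 0.005], 0], [[0, 0, 0], 0]]'

```text
t: 10.3
tool_pos: [0.5479, -0.0294, 0.1652]
tool_rot: [2.509, 1.89, -0.0]
contact_force: [0.0, -0.2, 0.4]
opening: -0.0001
grip_force: 0.0
```

Emit:
drive_tool --rows '[[[-0.004, 0, 0], 0], [[-0.004, 0, 0], 0], [[-0.0015, 0, 0], 0], [[0, 0, 0], 0]]'

```text
t: 10.7
tool_pos: [0.5454, -0.0391, 0.1658]
tool_rot: [2.509, 1.888, 0.002]
contact_force: [-0.0, 0.1, -0.0]
opening: -0.0002
grip_force: 0.0
```

Emit:
drive_tool --rows '[[[-0.003, 0.002, 0], 0.131], [[0, 0, 0], 0]]'

```text
t: 10.9
tool_pos: [0.5464, -0.0424, 0.1653]
tool_rot: [2.628, 1.721, 0.001]
contact_force: [0.1, 0.1, -0.2]
opening: -0.0002
grip_force: 0.0
```

Emit:
drive_tool --rows '[[[-0.001, 0.0005, 0], 0.035], [[0, 0, 0], 0], [[0, 0, 0], 0]]'

```text
t: 11.2
tool_pos: [0.5462, -0.0432, 0.165]
tool_rot: [2.656, 1.678, -0.0]
contact_force: [0.6, 0.5, -0.2]
opening: -0.0
grip_force: 0.0
```

Emit:
drive_tool --rows '[[[0.005, 0, 0], 0], [[0.005, 0, 0], 0], [[0, 0, -0.043], 0], [[0, 0, -0.043], 0], [[0, 0, -0.042], 0], [[-0.034, -0.01, 0], 0], [[-0.034, -0.01, 0], 0], [[-0.0335, -0.0097, 0], 0], [[0, 0, 0], 0], [[0, 0, 0], 0]]'

```text
t: 12.2
tool_pos: [0.48, -0.113, 0.2931]
tool_rot: [2.658, 1.674, 0.001]
contact_force: [0.9, -0.1, 0.1]
opening: -0.0001
grip_force: 0.0
```

```bash
python3 - <<'E'
from h import *
def meas(d,box=None):
    u,v=proj(d,(.519,-.049,.095));u,v=int(u),int(v);x0,y0=max(0,u-40),max(0,v-40)
    I=d['image'][y0:v+40,x0:u+40]
    g=I.min(2); D=cv2.morphologyEx((I.max(2)<85).astype(np.uint8),cv2.MORPH_CLOSE,np.ones((9,9)))
    n,l,st,ce=cv2.connectedComponentsWithStats(D);i=l[min(v-y0,I.shape[0]-1),u-x0] or 1+st[1:,4].argmax()
    m=((l==i)&(g>95)).astype(np.uint8)
    n,L,s2,_=cv2.connectedComponentsWithStats(m);j=1+s2[1:,4].argmax();ys,xs=np.nonzero(L==j)
    W=np.array([ray(d,x+x0,y+y0,.103)[:2] for x,y in zip(xs,ys)]);c=W.mean(0)
    ax=np.linalg.svd(W-c)[2][0]; ax*=np.sign(ax@(c-[.519,-.049]))
    return len(xs),c.round(4),np.degrees(np.arctan2(ax[0],ax[1])).round(1),np.ptp((W-c)@ax)
z=np.load('w2.npz');print('before',meas({k:z[k] for k in z.files}))
d=cam('wrist');print('now',meas(d))
u,v=map(int,proj(d,(.519,-.049,.084)));a,b=max(0,u-60),max(0,v-45)
cv2.imwrite('pics/w3.png',cv2.resize(np.clip(d['image'][b:b+90,a:a+120]*1.8,0,255).astype(np.uint8),(800,600),interpolation=cv2.INTER_CUBIC))
o=ctrl.get_obs();print(o['t'],o['tool_pos'],o['tool_rot'])
E
```

```text
before (157, array([ 0.5365, -0.0542]), np.float64(108.9), np.float64(0.02525145472438614))
now (152, array([ 0.5352, -0.057 ]), np.float64(120.3), np.float64(0.023525881899486102))
12.25 [ 0.48027857 -0.11262244  0.29304813] [2.65740668e+00 1.67551596e+00 1.03432963e-03]
```

View pics/w3.png

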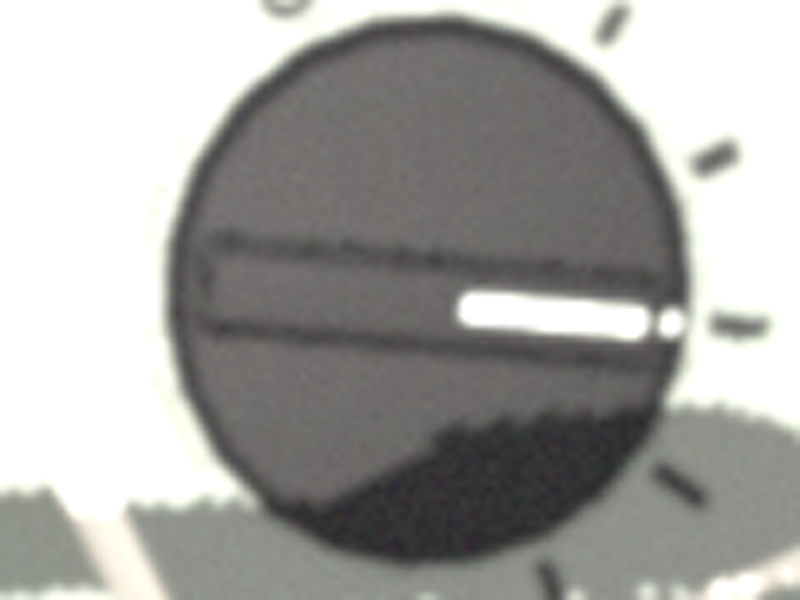

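The pointer now lies on the tick at (740,326), with two longer ticks (5 and 6) after it, and the measured angle is 120.3°, so it rests at setting 4. Next I'll press the button.

Emit:
drive_tool --rows '[[[0.0366, -0.006, 0], 0], [[0.0366, -0.006, 0], 0], [[0.0366, -0.006, 0], 0], [[0.0366, -0.0063, 0], 0], [[0, 0, 0], 0], [[0, 0, 0.04], 0], [[0, 0, 0.04], 0], [[0, 0, 0.035], 0], [[0, 0, 0.015], 0], [[0, 0, 0], 0]]'

```text
t: 13.25
tool_pos: [0.5198, 0.03, 0.1602]
tool_rot: [-2.654, -1.674, 0.007]
contact_force: [-0.2, -0.3, -0.1]
opening: 0.0002
grip_force: 0.0
```

Emit:
drive_tool --rows '[[[0, 0, 0.002], 0], [[0, 0, 0.002], 0], [[0, 0, 0.002], 0], [[0, 0, 0.001], 0], [[0, 0, 0], 0]]'

```text
t: 13.75
tool_pos: [0.5214, 0.0295, 0.1564]
tool_rot: [2.657, 1.675, 0.001]
contact_force: [0.3, -0.3, -0.4]
opening: 0.0002
grip_force: 0.0
```

Emit:
drive_tool --rows '[[[0, 0, 0.001], 0], [[0, 0, 0.001], 0], [[0, 0, 0], 0]]'

```text
t: 14.05
tool_pos: [0.5215, 0.0295, 0.1543]
tool_rot: [2.657, 1.675, 0.001]
contact_force: [0.2, -0.1, 2.6]
opening: -0.0005
grip_force: 1.2
```

Emit:
drive_tool --rows '[[[0, 0, 0.001], 0], [[0, 0, 0.001], 0], [[0, 0, 0], 0]]'

```text
t: 14.35
tool_pos: [0.5215, 0.0296, 0.1522]
tool_rot: [2.657, 1.675, 0.001]
contact_force: [0.2, 0.8, 4.1]
opening: 0.0001
grip_force: 2.0
```

Emit:
drive_tool --rows '[[[0, 0, 0.001], 0], [[0, 0, 0.001], 0], [[0, 0, 0], 0], [[0, 0, 0], 0]]'

```text
t: 14.75
tool_pos: [0.5216, 0.0296, 0.1515]
tool_rot: [2.657, 1.675, 0.0]
contact_force: [-4.3, -1.1, 12.2]
opening: -0.0001
grip_force: 5.8
```

The button is against its stop (fingertip at 0.079 m, force jumped to 12 N). I'll press slightly more to be sure, then release and retreat upwards.

Emit:
drive_tool --rows '[[[0, 0, 0.0005], 0], [[0, 0, 0], 0], [[0, 0, -0.005], 0], [[0, 0, -0.005], 0], [[0, 0, -0.02], 0], [[0, 0, -0.04], 0], [[0, 0, -0.04], 0], [[0, 0, -0.03], 0], [[0, 0, 0], 0]]'

```text
t: 15.65
tool_pos: [0.523, 0.0295, 0.2947]
tool_rot: [2.653, 1.672, 0.011]
contact_force: [-0.2, 0.4, 0.3]
opening: -0.0003
grip_force: 0.0
```

Emit:
drive_tool --rows '[[[-0.0366, 0.006, 0], 0], [[-0.0366, 0.006, 0], 0], [[-0.0366, 0.006, 0], 0], [[-0.0366, 0.0063, 0], 0], [[0, 0, 0], 0], [[0, 0, 0], 0]]'

```text
t: 16.25
tool_pos: [0.4793, -0.1132, 0.2878]
tool_rot: [-2.657, -1.671, 0.002]
contact_force: [0.8, 0.4, 1.0]
opening: 0.0001
grip_force: 0.0
```

```bash
python3 - <<'E'
from h import *
d=cam('wrist');u,v=map(int,proj(d,(.519,-.049,.095)));x0,y0=max(0,u-40),max(0,v-40);I=d['image'][y0:v+40,x0:u+40]
D=cv2.morphologyEx((I.max(2)<85).astype(np.uint8),cv2.MORPH_CLOSE,np.ones((9,9)));n,l,st,ce=cv2.connectedComponentsWithStats(D)
m=((l==1+st[1:,4].argmax())&(I.min(2)>95)).astype(np.uint8);n,L,s2,_=cv2.connectedComponentsWithStats(m);ys,xs=np.nonzero(L==1+s2[1:,4].argmax())
W=np.array([ray(d,x+x0,y+y0,.103)[:2] for x,y in zip(xs,ys)]);c=W.mean(0);ax=np.linalg.svd(W-c)[2][0];ax*=np.sign(ax@(c-[.519,-.049]))
a=np.degrees(np.arctan2(ax[0],ax[1]));o=ctrl.get_obs();print(len(xs),c,a,o['t'],o['contact_force'])
if abs(a-120)<4: print(ctrl.finish_job())
E
```

```text
159 [ 0.53484371 -0.05674186] 120.16142822056582 16.3 [-0.1980327   0.33579898  0.28907449]
the job is handed in; nothing more can be done
None
```

Job handed in at about 16 s: the selector rests at setting 4 (measured 120°), and start was then pressed to its stop and released; the fourth click needed a second, short push after the first left the bar between 3 and 4.

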